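# Put a used candle tin away through the sprung flaps

### The job

Put the used red candle in its round tin away in the green candle keeper: stand the tin on the keeper's sill, push it in through the two sprung brass flaps and on until it bears firmly against the sprung orange stop inside, holding about 10 N there for half a second but never forcing anything to 20 N. Then withdraw, leaving the tin upright inside with both flaps swung shut behind it, and leave the other candles and the ornament where they stand.

Things in the scene. Friction and masses are not known exactly. Their poses are not given: they have to be found in the camera images.
- tin: the used candle: a round plain steel tin full of red wax with a black wick stub, 54 mm across and 34 mm tall (wick 6 mm more), about 100 to 210 g, standing on the table. Origin at the centre of its underside, z up. It may be gripped across its sides anywhere round.
- keeper: the candle keeper: a fixed green box with an open front. Origin on the table under the middle of the closed flaps; x points level inward (the push direction), y to the left, z up. Floor: a plate with its top 6 mm above the table, 124 mm wide, from x = -115 (open sill) to +165 mm. Side walls from x = -15 mm inward leave a channel 80 mm wide; it is closed at the back.
- sill (a point): point on top of the sill on the keeper's centre line, 75 mm in front of the flaps: a good place to stand the tin. Axes as the keeper's. Between here and the mouth (x = -50 to -12 mm) low green cheeks, up to 32 mm above the table, funnel in from each side.
- slot (a point): middle of the front end of the slot in the clear roof, on the roof's top, 58 mm above the table and 13 mm in front of the flaps (roof underside: 54 mm). The slot is 48 mm wide and runs to the back wall over the centre line: upright fingers can travel along it while pushing and be lifted out anywhere. The tin cannot pass through it.
- stop_zone (a point): point on the centre line, 24 mm above the table, 96 mm inward of the flaps: the nearest the face of the orange stop pad can be. Its face at rest lies 0 to 30 mm further in; where is not measured and must be felt. The pad is 56 mm wide, 8 to 40 mm above the table, on a spring of 8 N per mm with 6 mm of travel to a hard end.
- flap_left (a joint): angle of the left brass flap, rad: 0 shut, up to 1.5 swung inward. Each flap is 36 mm long, 4 mm thick, 10 to 50 mm above the table, on an upright hinge at the keeper's x = 0, y = +38 (left) or -38 mm (right); they meet at the middle and open inward only. They shut only when the tin's centre is past about x = 60 mm and the fingers are out.
- flap_right (a joint): angle of the right brass flap, rad: 0 shut, up to 1.5 swung inward. Both flaps are sprung shut (0.015 N m each when shut, 0.06 N m wide open): pushing the tin through takes a few N well before the stop is reached. They rest on the fingers meanwhile and wedge if the fingers are drawn back far: ease off a few mm, then lift straight up through the slot.
- white_candle: white candle on a saucer foot, 72 mm across, 85 mm tall, loose; origin under its centre; to be left alone
- green_candle: green candle with a round foot, 66 mm across, 62 mm tall, loose; origin under its centre; to be left alone
- ornament: brass ball-shaped ornament, 60 mm across, 68 mm tall, loose; origin under its centre; to be left alone
Mind the look-alikes: they are no part of the job. Of the things that look like the tin, the largest one is meant.

How it is judged:
By the outcome, as a careful person would: the job done as asked, in the order asked, and still so for the second after the job is handed in, with the robot touching nothing.
It also fails if it takes over 67 s, if anything falls off the work surface, if the arm or the gripper's body presses on something with over 40 N, if the wrist force passes 120 N, or if a joint passes its speed limit or range.

### The arm

A 6-joint arm with a two-finger parallel gripper is mounted at the origin on the work surface. World frame = base frame: x ahead of the robot, y to its left, z up, the work surface at z = 0. Lengths are in m, angles in degrees, forces in N, time in s.
With the tool pointing down it reaches from about 0.4 to 0.825 m from the base axis. Payload 7 kg.
Tool frame: the origin (TCP) lies at the very end of the fingers, on their centre line; the grasp point (between the pads) lies 19 mm behind it; z points along the fingers, y is the line along which they close (so a half turn about z gives the same grasp; the last joint's range is limited). The gripper opens to 88 mm and grips with 3 to 60 N. Pads are 19 mm wide; open, the fingers measure 130 mm over their backs; the gripper's body (78 mm by 193 mm) begins 47 mm behind the grasp point.
Start: joints at [86.236, 20.546, 0.682, 0, -70.136, -16.507], TCP at [0.234, 0.633, 0.227] pointing down, gripper open.
Joint ranges: [-176.03, 176.03], [-82.01, 121.73], [-58.28, 71.71], [-173.87, 95.51], [-174.79, -0.11], [-173.66, 173.66]. Speed limits (degrees/s): [136.94, 136.94, 172.46, 180, 180, 180].

### API

Orientations are given as [roll, pitch, yaw] about the fixed x, y, z axes, in that order (R = Rz(yaw) Ry(pitch) Rx(roll)).
In Python, from plant import get_state, imaging, r, finder gives the robot as it stands.
- The arm moves only by the shell command python3 -m handwheel 'ROWS' [FORCE]. ROWS is JSON, a list of rows, each a list of 5 numbers: the closure, from 0 (fully open) to 1 (shut), then the shift along the world's x, y, z in cm, then the turn about the world's z in degrees. A call has 1 to 8 rows; each row is the pose to reach, as a shift and turn from the pose commanded when the call began; what a row does not reach only later rows make up. A row lasts 1/8 s, in which the tool goes at most 62.5 mm and 10.7 degrees, less where a joint would pass 70% of its speed; a pose out of reach is approached as far as the arm can. A call with a gripper value outside its range is refused whole. The fingers move at their own pace and stop on an object; FORCE is the grip in N (left out, the last holds). Time passes only in rows, so rows that repeat a pose let the fingers close. It gives the time, the measured TCP pose, the force, the opening and the grip force at its end, in the units of the state.
- get_state(): the state, without advancing time (a new reading comes with each control period).
- imaging.capture(name): name is "scene" or "top" or "wrist"; returns (picture, depth): 420x560x3 uint8, red, green, blue; 420x560 float32, m along the optical axis (not along the pixel's ray), 0 where there is no reading.
- imaging.get_calibration(name): a dict with "fx", "fy", "cx", "cy" (pixels), "dist" ([k1, k2, p1, p2, k3] as OpenCV has them; the pictures are not rectified), "rvec" (rotation vector, rad) and "tvec" (3), from world to camera coordinates, as OpenCV has them; the wrist camera has in their place "hand_eye" (4x4, takes a point from camera to tool coordinates, whose origin is the TCP and whose axes are the flange's). Camera axes: x right, y down, z forward; pixel columns grow to the right and rows downward; lengths in m; the calibration is good to about 2 mm. A picture is of the moment at which its call begins: read the wrist's pose just before it. get_calibration takes no time and is no camera call.
- r.close_job(): hands the job in; it is judged then, once.
Trained networks look in the newest picture that a camera, given by its name, has taken for a name from the list of things; names that differ only in an ending like _2 or _b are one class to them, and where a whole thing is asked for, a point or a joint stands for the part that bears it (a point fixed in the world has none). Each returns a list of dicts, best first, with "p" (0 to 1); they miss things now and then, are a little off and sometimes report something else, mostly with a low value. They report only what shows in the picture. A call takes as long as a camera call. They do not tell look-alikes from the thing itself.
- finder.cut_out(camera, query): "region" (420x560 bool, what is visible of it) and "pixel" ([column, row] in pixels, amid what is visible of it).
The state is a dict: "time_s": time; "joints": joint angles; "qd": joint speeds; "joint_torque": joint torques, N m; "tcp_pos": TCP position; "eef_rot": TCP orientation; "contact_force": force on the tool from outside, world axes, zero at the start; "moment": the same for the moment, N m; "gripper_width": finger opening in m; "gripper_force": force on a finger pad.
Only numpy, scipy, OpenCV 4.12 (cv2) and the standard library are available. Lean on these libraries where they do the work, as an engineer would, in place of code of your own. Each camera call takes 0.05 s, during which the arm holds its last target. There are 200 camera calls.

## Working session

There is one attempt and no reset: what is moved stays moved. The work goes in short steps, Python scripts to look and compute and a shell command to move; the robot and the scene stay as the last step left them, time stands still between calls to the robot, and variables do not carry over. Pictures are saved under pics/ and viewed, at most 10 in all, crops included, and the job is handed in when it is done.

```bash
ls; mkdir -p pics
cat > h.py <<'E'
import numpy as np, cv2
from scipy.spatial.transform import Rotation as Ro
from plant import get_state, imaging, r, finder
def cam(n):
    c=imaging.get_calibration(n); K=np.array([[c['fx'],0,c['cx']],[0,c['fy'],c['cy']],[0,0,1.]]); d=np.array(c['dist'],float)
    if 'rvec' in c:
        R=cv2.Rodrigues(np.array(c['rvec'],float))[0]; t=np.array(c['tvec'],float).ravel(); return K,d,R.T,-R.T@t
    s=get_state(); T=np.array(c['hand_eye']); Rt=Ro.from_euler('xyz',s['eef_rot'],degrees=True).as_matrix()
    return K,d,Rt@T[:3,:3],Rt@T[:3,3]+np.array(s['tcp_pos'])
def rays(cm,px):
    K,d,R,o=cm; u=cv2.undistortPoints(np.array(px,float).reshape(-1,1,2),K,d).reshape(-1,2)
    return o,np.c_[u,np.ones(len(u))]@R.T
def at_depth(cm,px,z):
    o,v=rays(cm,px); return o+v*np.array(z).reshape(-1,1)
def at_z(cm,px,z):
    o,v=rays(cm,px); return o+v*((z-o[2])/v[:,2])[:,None]
def save(im,n): cv2.imwrite('pics/'+n,im[:,:,::-1])
def cloud(cm,dep,mask):
    rr,cc=np.nonzero(mask&(dep>0)); return at_depth(cm,np.c_[cc,rr],dep[rr,cc])
E
python3 - <<'E'
from h import *
s=get_state(); print(s)
ims=[]
for n in ['scene','top']:
    im,d=imaging.capture(n); save(im,n+'0.png'); cm=cam(n); print(n,cm[3])
    for q in ['tin','keeper','white_candle','green_candle','ornament']:
        for f in finder.cut_out(n,q):
            if f['p']<.2: continue
            P=cloud(cm,d,f['region']); print(q,round(f['p'],2),f['pixel'],f['region'].sum(), np.percentile(P,[5,50,95],axis=0).round(3).tolist() if len(P) else None)
E
```

```text
pics
{'time_s': 0.0, 'joints': array([ 8.62348008e+01,  2.05912918e+01,  6.33313972e-01, -2.30172348e-02,
       -7.01353180e+01, -1.65065494e+01]), 'qd': array([ 0.02655229,  0.11741394,  0.04491729, -0.00315983,  0.02745198,
       -0.0057824 ]), 'joint_torque': array([-2.83019544e-04, -5.82716095e+01,  2.93039292e+01,  6.99648678e+00,
        6.81288730e-03, -1.68359693e-04]), 'tcp_pos': array([0.23371073, 0.63271657, 0.2256117 ]), 'eef_rot': array([ 1.79904401e+02, -5.76482681e-03, -2.02795826e+01]), 'contact_force': array([-0.55809773, -0.01025766, -0.25870035]), 'moment': array([0.04249142, 0.00371812, 0.02252993]), 'gripper_force': 0.0, 'gripper_width': 0.08774866717293339}
scene [ 0.87099492 -0.34608921  0.84453129]
tin 0.79 [372.2, 140.9] 216 [[0.563, 0.26, 0.005], [0.579, 0.27, 0.023], [0.593, 0.289, 0.027]]
tin 0.6 [353.4, 168.2] 545 [[0.577, 0.156, 0.007], [0.6, 0.174, 0.035], [0.621, 0.201, 0.038]]
tin 0.49 [386.0, 192.8] 270 [[0.673, 0.166, 0.004], [0.688, 0.179, 0.023], [0.702, 0.198, 0.027]]
keeper 0.91 [275.8, 267.4] 7806 [[0.493, -0.169, 0.005], [0.633, -0.108, 0.00
[... 299 characters left out ...]
531, -0.366, 0.056], [0.547, -0.343, 0.066]]
top [ 0.37301205 -0.03233385  1.09337112]
tin 0.86 [116.1, 202.3] 336 [[0.561, 0.258, 0.004], [0.577, 0.274, 0.024], [0.594, 0.29, 0.028]]
tin 0.83 [166.3, 149.4] 287 [[0.67, 0.166, 0.009], [0.684, 0.181, 0.024], [0.701, 0.197, 0.028]]
keeper 0.58 [302.6, 189.1] 8241 [[0.491, -0.162, 0.004], [0.612, -0.104, 0.009], [0.742, -0.04, 0.061]]
white_candle 0.78 [88.2, 257.8] 1308 [[0.428, 0.29, 0.005], [0.453, 0.308, 0.082], [0.482, 0.341, 0.088]]
green_candle 0.68 [176.4, 253.8] 962 [[0.444, 0.13, 0.01], [0.469, 0.15, 0.062], [0.496, 0.178, 0.066]]
ornament 0.84 [444.9, 230.7] 744 [[0.495, -0.385, 0.037], [0.517, -0.362, 0.058], [0.541, -0.343, 0.067]]
```

Run:
```python
import cv2
a=cv2.imread('pics/scene0.png');b=cv2.imread('pics/top0.png')
cv2.imwrite('pics/s2.png',cv2.resize(a[60:360,100:460],None,fx=2,fy=2))
cv2.imwrite('pics/t2.png',cv2.resize(b[80:320,60:460],None,fx=2,fy=2))
```

```text
(no output)
```

View pics/s2.png

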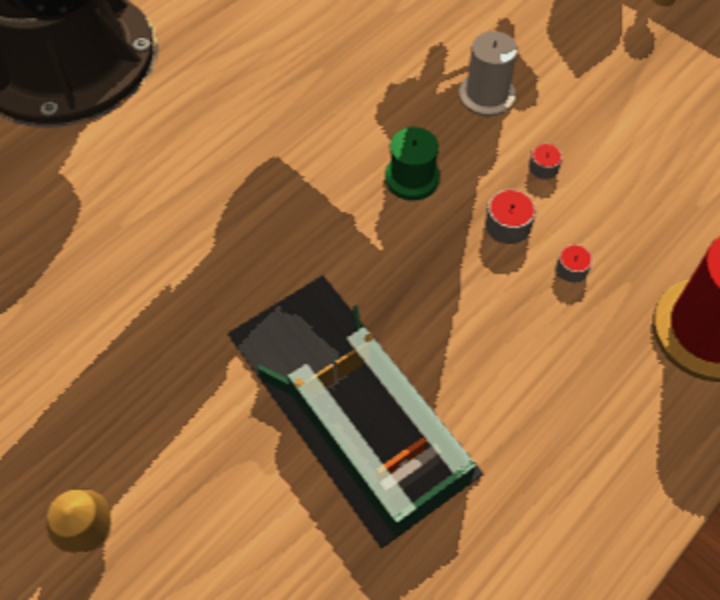

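View pics/t2.png

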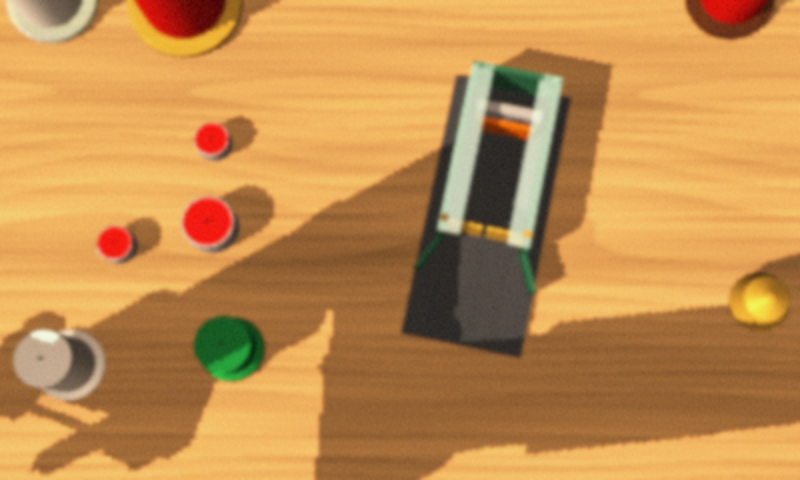

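The big tin is the middle of three red-topped ones (crop px (511,215) in scene, (208,223) in top). The keeper opens toward the robot, heading about -10°. Next I refine both.

```bash
cat > k.py <<'E'
from h import *
from scipy.optimize import minimize
def tri(a,b):
    (o1,v1),(o2,v2)=a,b; v1=v1[0]/np.linalg.norm(v1[0]); v2=v2[0]/np.linalg.norm(v2[0])
    s=np.linalg.lstsq(np.c_[v1,-v2],o2-o1,rcond=None)[0]; p,q=o1+s[0]*v1,o2+s[1]*v2
    return (p+q)/2,np.linalg.norm(p-q)
def blob(m,near):
    n,l,st,c=cv2.connectedComponentsWithStats(m.astype(np.uint8)); ok=[i for i in range(1,n) if st[i,4]>60]
    i=min(ok,key=lambda i:np.hypot(*(c[i]-near))); return l==i,c[i],st[i,4]
E
python3 - <<'E'
from k import *
rs=[];G=[];ors=[]
for n,near,kn in [('scene',(355.5,167.5),(275,267)),('top',(164,191),(303,189))]:
    im,d=imaging.capture(n); cm=cam(n); hsv=cv2.cvtColor(im,cv2.COLOR_RGB2HSV)
    red=((hsv[...,0]<6)|(hsv[...,0]>172))&(hsv[...,1]>150)&(hsv[...,2]>120)
    m,c,a=blob(red,near); m=cv2.morphologyEx(m.astype(np.uint8),cv2.MORPH_CLOSE,np.ones((5,5)))
    c=np.argwhere(m).mean(0)[::-1]; rs.append(rays(cm,[c])); print(n,c,a,at_z(cm,[c],.034))
    # plate: dark low-saturation pixels in the keeper mask
    f=finder.cut_out(n,'keeper')[0]['region']
    P=cloud(cm,d,f); fl=P[(P[:,2]<.012)]; rf=P[(P[:,2]>.05)&(P[:,2]<.066)]
    print('roof z',np.median(rf[:,2]),'floor z',np.median(fl[:,2]))
    rr,cc=np.nonzero(f); Q=at_z(cm,np.c_[cc,rr],.006)
    for nm,X in [('floor',fl),('roof',rf),('mask@6mm',Q)]:
        R=cv2.minAreaRect((X[:,:2]*1000).astype(np.float32)); print(nm,len(X),R, cv2.boxPoints(R).round(0).tolist())
print('tin',tri(*rs))
E
```

```text
scene [355.75083056 163.59468439] 299 [[0.59667716 0.18402616 0.034     ]]
roof z 0.058659276185355824 floor z 0.006721544640586219
floor 4236 ((611.4373779296875, -100.25381469726562), (128.16993713378906, 285.0338439941406), 78.3607406616211) [[459.0, -134.0], [738.0, -192.0], [764.0, -66.0], [485.0, -9.0]]
roof 2270 ((663.5006713867188, -111.2198257446289), (93.21810150146484, 179.5186004638672), 78.74485778808594) [[566.0, -139.0], [742.0, -174.0], [761.0, -83.0], [585.0, -48.0]]
mask@6mm 7710 ((612.391845703125, -101.38270568847656), (129.2328338623047, 282.763427734375), 77.8166275024414) [[461.0, -135.0], [737.0, -194.0], [764.0, -68.0], [488.0, -8.0]]
top [163.43693694 190.14189189] 444 [[0.59789263 0.18058684 0.034     ]]
roof z 0.059372566391547976 floor z 0.007356034586183058
floor 5242 ((617.2781982421875, -102.80158996582031), (124.74542236328125, 284.85565185546875), 78.01555633544922) [[465.0, -134.0], [744.0, -193.0], [770.0, -71.0], [491.0, -12.0]]
roof 2074 ((664.2487182617188, -112.595947265625), (93.33939361572266, 181.1590118408203), 78.0458984375) [[566.0, -139.0], [743.0, -177.0], [763.0, -86.0], [585.0, -48.0]]
mask@6mm 8154 ((624.6971435546875, -104.54226684570312), (124.66532897949219, 299.82470703125), 78.18089294433594) [[465.0, -135.0], [759.0, -196.0], [784.0, -74.0], [491.0, -13.0]]
tin (array([0.59761633, 0.18047358, 0.03815388]), np.float64(0.0018092942210730053))
```

```bash
python3 -m handwheel '[[0,36.4,-45.2,-4,-16],[0,36.4,-45.2,-4,-16],[0,36.4,-45.2,-4,-16],[0,36.4,-45.2,-4,-16],[0,36.4,-45.2,-4,-16],[0,36.4,-45.2,-4,-16],[0,36.4,-45.2,-4,-16],[0,36.4,-45.2,-4,-16]]' 15 && python3 -m handwheel '[[0,0,0,0,0],[0,0,0,0,0]]'
python3 - <<'E'
from h import *
s=get_state(); print(s['time_s'],s['tcp_pos'],s['eef_rot'],s['contact_force'])
E
```

```text
time_s: 1.8
tcp_pos: [0.5479, 0.2431, 0.1925]
eef_rot: [-180.0, -0.0, -36.3]
contact_force: [1.1, 1.9, -0.3]
gripper_width: 0.0875
gripper_force: 0.0
time_s: 2.05
tcp_pos: [0.5468, 0.2444, 0.1922]
eef_rot: [-180.0, 0.0, -36.3]
contact_force: [-0.4, 0.6, 0.5]
gripper_width: 0.0874
gripper_force: 0.0
2.05 [0.54684168 0.24437504 0.19215487] [-1.79998740e+02  6.74715576e-03 -3.63443361e+01] [-0.44151827  0.56799915  0.49044466]
```

```bash
python3 -m handwheel '[[0,5.1,-6.4,-2,0],[0,5.1,-6.4,-2,0],[0,5.1,-6.4,-2,0],[0,5.1,-6.4,-2,0]]'
python3 - <<'E'
from k import *
s=get_state(); im,d=imaging.capture('wrist'); cm=cam('wrist'); save(im,'w1.png')
print(s['tcp_pos'],s['eef_rot'],cm[3])
hsv=cv2.cvtColor(im,cv2.COLOR_RGB2HSV)
red=((hsv[...,0]<6)|(hsv[...,0]>172))&(hsv[...,1]>150)&(hsv[...,2]>100)
n,l,st,c=cv2.connectedComponentsWithStats(red.astype(np.uint8))
for i in range(1,n):
    if st[i,4]>100:
        P=cloud(cm,d,l==i); print(st[i],c[i],at_z(cm,[c[i]],.034)[0],P.mean(0) if len(P) else 0)
E
```

```text
time_s: 2.55
tcp_pos: [0.5973, 0.1818, 0.1726]
eef_rot: [-180.0, -0.0, -36.2]
contact_force: [-1.0, 0.2, 1.0]
gripper_width: 0.0876
gripper_force: 0.0
[0.59734301 0.18182019 0.17255144] [-1.79971224e+02 -5.80926673e-03 -3.62054033e+01] [0.65520806 0.13864748 0.33048883]
[   0    0  144   70 6820] [67.13958944 31.86950147] [0.83621332 0.24303609 0.034     ] [0.79835413 0.22108671 0.0910987 ]
[212 116  32  33 840] [227.65714286 131.98809524] [0.68441701 0.18151477 0.034     ] [0.6854208  0.18310656 0.02329824]
[ 259  180   46   45 1622] [281.13686806 202.35326757] [0.59626909 0.18110635 0.034     ] [0.59624333 0.18112872 0.03431665]
[211 249  28  20 468] [224.48717949 259.69017094] [0.58063059 0.26995656 0.034     ] [0.58129919 0.26912234 0.03541035]
```

View pics/w1.png

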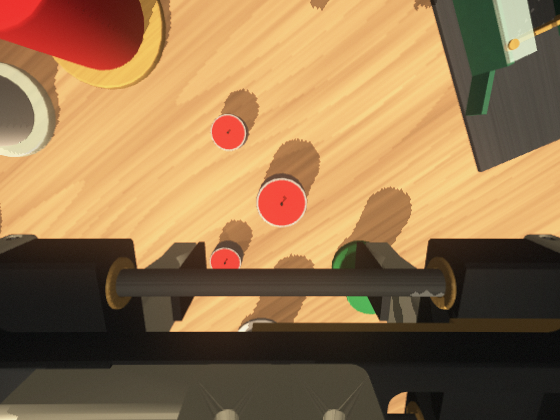

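The tin is centred at (281,202), and the two small look-alikes are clear of the finger line. Now I go down and grip.

```bash
python3 -m handwheel '[[0,-0.1,-0.1,-5,0],[0,-0.1,-0.1,-10,0],[0,-0.1,-0.1,-14,0],[0,-0.1,-0.1,-16.6,0],[0,-0.1,-0.1,-16.6,0],[1,-0.1,-0.1,-16.6,0],[1,-0.1,-0.1,-16.6,0],[1,-0.1,-0.1,-16.6,0]]' 15;  python3 -m handwheel '[[1,0,0,0,0],[1,0,0,0,0],[1,0,0,0,0]]'
```

```text
time_s: 3.6
tcp_pos: [0.5973, 0.1801, 0.0074]
eef_rot: [-179.9, -0.0, -36.3]
contact_force: [-0.2, -0.4, 0.5]
gripper_width: 0.0634
gripper_force: 0.0
time_s: 3.98
tcp_pos: [0.5972, 0.1799, 0.0069]
eef_rot: [-179.9, -0.0, -36.3]
contact_force: [-1.1, -0.0, 5.7]
gripper_width: 0.0539
gripper_force: 15.0
```

```bash
python3 -m handwheel '[[1,0,0,4,0],[1,0,0,8,0],[1,-1.5,-5,9,5],[1,-3,-10,9,12],[1,-5,-16,9,20],[1,-7,-22,9,24.5],[1,-8.1,-26.1,9,24.5],[1,-8.1,-26.1,9,24.5]]'; python3 -m handwheel '[[1,0,0,0,0],[1,0,0,0,0]]'
python3 - <<'E'
from k import *
s=get_state(); im,d=imaging.capture('wrist'); cm=cam('wrist'); save(im,'w2.png')
print(s['tcp_pos'],s['eef_rot'],s['gripper_width'])
E
```

```text
time_s: 4.97
tcp_pos: [0.514, -0.0839, 0.0959]
eef_rot: [180.0, 0.1, -12.0]
contact_force: [0.0, 0.1, -1.7]
gripper_width: 0.0537
gripper_force: 15.0
time_s: 5.22
tcp_pos: [0.516, -0.0806, 0.0961]
eef_rot: [-180.0, 0.0, -11.7]
contact_force: [-1.3, 0.7, -0.9]
gripper_width: 0.0535
gripper_force: 15.0
[ 0.51604878 -0.08056315  0.09607011] [-1.79998793e+02  4.55232358e-03 -1.17182817e+01] 0.05349895497020908
```

View pics/w2.png

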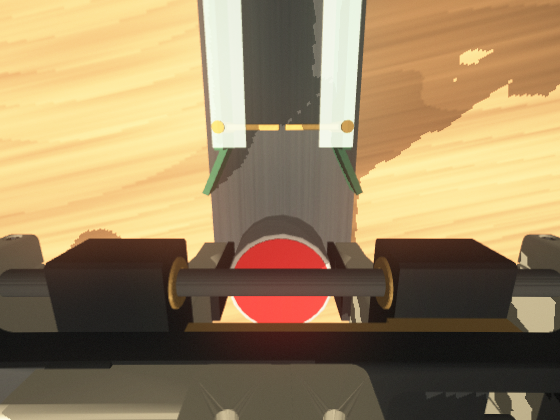

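Keeper flaps meet at (282,127), roof front at row 147. I compute the alignment.

Run:
```python
from k import *
cm=cam('wrist')
th=np.radians(-11.8);R=np.array([[np.cos(th),np.sin(th)],[-np.sin(th),np.cos(th)]]);o=np.array([.590,-.0965])
def k(n,px,z): p=at_z(cm,[px],z)[0]; print(n,p.round(4),(R@(p[:2]-o)*1000).round(1))
k('gap',(282,127),.05)
for p in [(212,147),(245,147),(319,148),(355,147),(202,4),(363,4),(242,4),(320,4)]: k('roof',p,.058)
k('hL',(218,126),.054);k('hR',(347,126),.054)
k('tcp',(282,282),.125)
print(R@(get_state()['tcp_pos'][:2]-o)*1000)
```

```text
gap [ 0.5881 -0.0974  0.05  ] [-1.7 -1.3]
roof [ 0.585  -0.0499  0.058 ] [-14.4  44.6]
roof [ 0.5806 -0.0711  0.058 ] [-14.4  22.9]
roof [ 0.5701 -0.1185  0.058 ] [-15.  -25.6]
roof [ 0.5659 -0.1417  0.058 ] [-14.3 -49.1]
roof [ 0.6643 -0.0658  0.058 ] [66.5 45.3]
roof [ 0.6454 -0.1571  0.058 ] [ 66.6 -48. ]
roof [ 0.6597 -0.0885  0.058 ] [66.5 22.1]
roof [ 0.6505 -0.1327  0.058 ] [ 66.6 -23.1]
hL [ 0.5972 -0.0564  0.054 ] [-1.2 40.7]
hR [ 0.58   -0.1393  0.054 ] [ -1.1 -43.9]
tcp [ 0.5159 -0.0821  0.125 ] [-75.5  -1.1]
[-75.6743653    0.55255419]
```

```bash
python3 -m handwheel '[[1,0,0,-4,0],[1,0,0,-7,0],[1,0,0,-8,0],[1,0,0,-8.2,0],[1,0,0,-8.2,0],[1,0,0,-8.3,0],[1,0,0,-8.3,0],[1,0,0,-8.3,0]]';python3 -m handwheel '[[0,0,0,0,0],[0,0,0,0,0],[0,0,0,0,0],[0,0,0,0,0],[0,0,0,2,0],[0,0,0,5,0],[0,0,0,7,0],[0,0,0,7,0]]'
```

```text
time_s: 6.28
tcp_pos: [0.5159, -0.0813, 0.0135]
eef_rot: [-180.0, -0.0, -11.8]
contact_force: [-0.3, 0.0, -1.8]
gripper_width: 0.054
gripper_force: 15.0
time_s: 7.28
tcp_pos: [0.5169, -0.0811, 0.0848]
eef_rot: [-179.9, -0.2, -11.8]
contact_force: [0.1, -0.1, -0.1]
gripper_width: 0.0879
gripper_force: 0.0
```

```bash
python3 -m handwheel '[[1,-3,0.7,2,0],[1,-6.4,1.3,2,0],[1,-6.4,1.3,2,0],[1,-6.4,1.3,2,0],[1,-6.4,1.3,2,0],[1,-6.4,1.3,2,0]]';python3 - <<'E'
from k import *
print(get_state()['joints'])
th=np.radians(-11.8);R=np.array([[np.cos(th),np.sin(th)],[-np.sin(th),np.cos(th)]]);o=np.array([.590,-.0965])
for n in ['wrist','top']:
    im,d=imaging.capture(n); cm=cam(n); hsv=cv2.cvtColor(im,cv2.COLOR_RGB2HSV); save(im,n+'3.png')
    red=((hsv[...,0]<6)|(hsv[...,0]>172))&(hsv[...,1]>150)&(hsv[...,2]>60)
    nn,l,st,c=cv2.connectedComponentsWithStats(red.astype(np.uint8))
    for i in range(1,nn):
        if st[i,4]>100:
            p=at_z(cm,[c[i]],.040)[0]; q=R@(p[:2]-o)*1000
            if abs(q[0]+75)<60: print(n,st[i],c[i],p.round(4),q)
s=get_state();print(s['tcp_pos'],R@(s['tcp_pos'][:2]-o)*1000)
E
```

```text
time_s: 8.02
tcp_pos: [0.4521, -0.0684, 0.1028]
eef_rot: [180.0, 0.0, -11.8]
contact_force: [0.8, -0.4, 0.3]
gripper_width: 0.0331
gripper_force: 0.0
[ 1.61966975e+01  7.16368304e+00 -3.56151497e+01  2.50039575e-03
 -4.72613332e+01  6.20131945e+01]
wrist [ 247  109   66   67 3460] [279.61445087 141.85693642] [ 0.5142 -0.0818  0.04  ] [-77.23563531  -1.10892975]
top [109 194  17  15 203] [117.07389163 200.8817734 ] [0.5741 0.2701 0.04  ] [-90.50342512 355.6024637 ]
[ 0.45190459 -0.06843679  0.1028966 ] [-140.915906     -0.76980281]
```

View pics/wrist3.png

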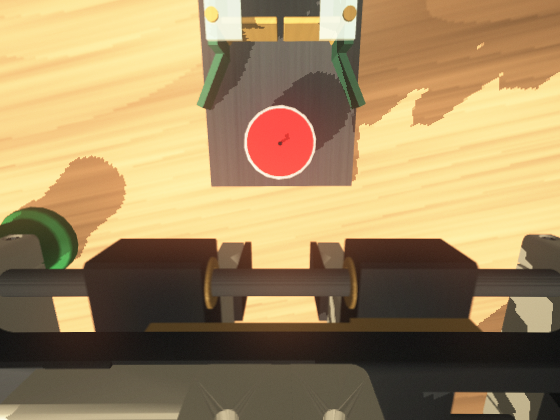

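The tin stands upright on the sill at (280,142), centred. I turn the closed fingers 90° (narrow across the slot) and lower them behind it.

```bash
python3 -m handwheel '[[1,0,0.1,0,-10.7],[1,0,0.1,0,-21.4],[1,0,0.1,0,-32],[1,0,0.1,0,-42],[1,0,0.1,0,-53],[1,0,0.1,0,-64],[1,0,0.1,0,-75],[1,0,0.1,0,-85]]';python3 -m handwheel '[[1,0,0,-4,-5],[1,0,0,-7,-5],[1,0,0,-8.6,-5],[1,0,0,-8.6,-5],[1,0,0,-8.6,-5],[1,0,0,-8.6,-5]]'
cat > kp.py <<'E'
from h import *
s=get_state();th=np.radians(-11.8);R=np.array([[np.cos(th),np.sin(th)],[-np.sin(th),np.cos(th)]]);o=np.array([.590,-.0965])
print('K',(R@(s['tcp_pos'][:2]-o)*1000).round(1),'F',(R@s['contact_force'][:2]).round(2),s['contact_force'].round(2))
E
python3 kp.py
```

```text
time_s: 9.12
tcp_pos: [0.4518, -0.0674, 0.1031]
eef_rot: [180.0, -0.0, -97.1]
contact_force: [-0.7, -0.1, -0.0]
gripper_width: 0.0
gripper_force: 0.0
time_s: 9.88
tcp_pos: [0.4524, -0.0672, 0.018]
eef_rot: [-179.9, 0.0, -101.7]
contact_force: [-0.3, -0.5, 0.8]
gripper_width: 0.0003
gripper_force: 0.0
K [-140.7    0.6] F [-0.2  -0.53] [-0.3  -0.47  0.82]
```

```bash
python3 -m handwheel '[[1,0.5,-0.1,0,0],[1,1,-0.2,0,0],[1,1.5,-0.3,0,0],[1,2,-0.4,0,0],[1,2.4,-0.5,0,0],[1,2.9,-0.6,0,0],[1,3.4,-0.7,0,0],[1,3.9,-0.8,0,0]]';python3 kp.py;python3 -m handwheel '[[1,0.5,-0.1,0,0],[1,1,-0.2,0,0],[1,1.5,-0.3,0,0],[1,2,-0.4,0,0],[1,2.4,-0.5,0,0],[1,2.9,-0.6,0,0],[1,3.4,-0.7,0,0],[1,3.9,-0.8,0,0]]';python3 kp.py
python3 - <<'E'
from h import *
im,d=imaging.capture('wrist'); a=im.copy(); im,d=imaging.capture('scene')
save(np.hstack([cv2.resize(a,(400,300)),cv2.resize(im[200:350,200:400],(400,300))]),'p1.png')
E
```

```text
time_s: 10.88
tcp_pos: [0.4912, -0.0754, 0.0171]
eef_rot: [-180.0, 0.0, -101.7]
contact_force: [-0.6, 0.7, 0.8]
gripper_width: 0.0004
gripper_force: 0.6
K [-101.1    0.4] F [-0.75  0.56] [-0.62  0.7   0.84]
time_s: 11.88
tcp_pos: [0.5293, -0.0835, 0.017]
eef_rot: [179.9, -0.0, -101.8]
contact_force: [-6.1, 1.3, 2.8]
gripper_width: 0.0002
gripper_force: 2.7
K [-62.1   0.3] F [-6.18 -0.01] [-6.05  1.26  2.77]
```

View pics/p1.png

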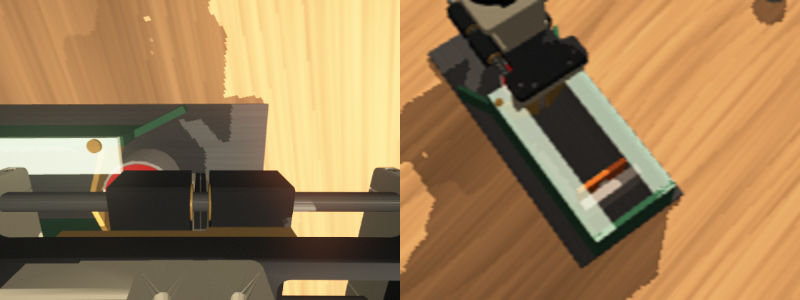

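The tin is going straight in and the flaps are opening at about 6 N. I carry on more gently.

```bash
python3 -m handwheel '[[1,0.3,-0.06,0,0],[1,0.6,-0.12,0,0],[1,0.9,-0.18,0,0],[1,1.2,-0.25,0,0],[1,1.5,-0.3,0,0],[1,1.8,-0.37,0,0],[1,2.1,-0.43,0,0],[1,2.4,-0.5,0,0]]' 30;python3 kp.py;python3 -m handwheel '[[1,0.3,-0.06,0,0],[1,0.6,-0.12,0,0],[1,0.9,-0.18,0,0],[1,1.2,-0.25,0,0],[1,1.5,-0.3,0,0],[1,1.8,-0.37,0,0],[1,2.1,-0.43,0,0],[1,2.4,-0.5,0,0]]';python3 kp.py; python3 -m handwheel '[[1,0.3,-0.06,0,0],[1,0.6,-0.12,0,0],[1,0.9,-0.18,0,0],[1,1.2,-0.25,0,0],[1,1.4,-0.3,0,0],[1,1.4,-0.3,0,0]]';python3 kp.py
```

```text
time_s: 12.98
tcp_pos: [0.5518, -0.0885, 0.017]
eef_rot: [179.8, -0.0, -101.8]
contact_force: [-9.5, 2.1, 7.0]
gripper_width: 0.0005
gripper_force: 5.1
K [-39.   0.] F [-9.75  0.11] [-9.52  2.11  7.03]
time_s: 13.98
tcp_pos: [0.5772, -0.0934, 0.0171]
eef_rot: [179.9, -0.0, -101.7]
contact_force: [-3.7, 1.0, 2.2]
gripper_width: 0.0004
gripper_force: 2.4
K [-13.1   0.4] F [-3.85  0.22] [-3.73  1.01  2.19]
time_s: 14.72
tcp_pos: [0.5924, -0.0964, 0.0173]
eef_rot: [-179.9, 0.0, -101.7]
contact_force: [-0.4, 0.3, 0.1]
gripper_width: 0.0004
gripper_force: 0.0
K [2.3 0.6] F [-0.45  0.16] [-0.4   0.25  0.1 ]
```

Run:
```python
from h import *
im,d=imaging.capture('top'); a=im.copy(); im,d=imaging.capture('scene')
save(np.hstack([cv2.resize(a[90:240,250:400],(400,400)),cv2.resize(im[200:350,220:370],(400,400))]),'p2.png')
```

```text
(no output)
```

View pics/p2.png

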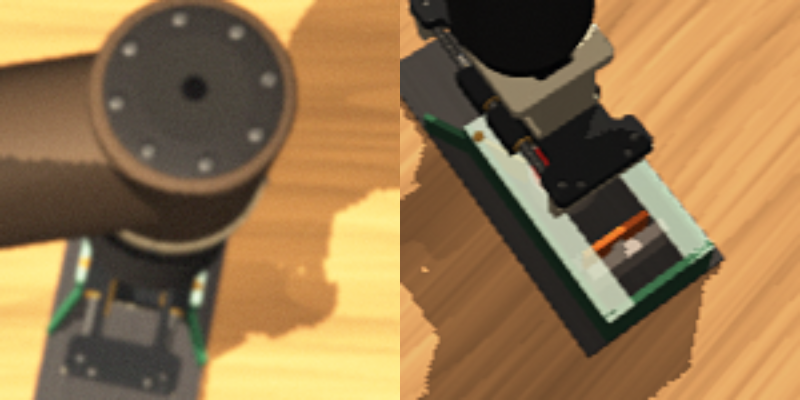

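The tin is ahead of the fingers under the roof, its red showing at (545,160). I estimate the pad's place from the first pictures while advancing.

```bash
python3 -m handwheel '[[1,0.2,-0.04,0,0],[1,0.4,-0.08,0,0],[1,0.6,-0.12,0,0],[1,0.8,-0.16,0,0],[1,1,-0.2,0,0],[1,1.2,-0.25,0,0],[1,1.4,-0.3,0,0],[1,1.4,-0.3,0,0]]';python3 kp.py
python3 - <<'E'
from kp import *
for n in ['scene','top']:
    im=cv2.imread(f'pics/{n}0.png'); hsv=cv2.cvtColor(im,cv2.COLOR_BGR2HSV); cm=cam(n)
    m=(hsv[...,0]>5)&(hsv[...,0]<14)&(hsv[...,1]>200)&(hsv[...,2]>90)
    rr,cc=np.nonzero(m); 
    for z in (.024,.04):
        q=(at_z(cm,np.c_[cc,rr],z)[:,:2]-o)@R.T*1000; g=(abs(q[:,1])<32)&(q[:,0]>80)&(q[:,0]<150)
        print(n,z,g.sum(),np.percentile(q[g],[3,50,97],axis=0).round(1).tolist() if g.any() else 0)
E
```

```text
time_s: 15.82
tcp_pos: [0.6061, -0.0994, 0.0172]
eef_rot: [-180.0, 0.0, -101.7]
contact_force: [-2.4, 0.2, 0.1]
gripper_width: 0.0002
gripper_force: 1.6
K [16.3  0.5] F [-2.38 -0.28] [-2.38  0.21  0.12]
K [16.3  0.5] F [-2.38 -0.28] [-2.38  0.21  0.12]
scene 0.024 65 [[104.9, -12.0], [107.7, 9.0], [110.3, 30.4]]
scene 0.04 66 [[109.2, -15.4], [111.9, 5.4], [114.5, 26.5]]
top 0.024 121 [[106.5, -22.1], [112.4, -1.3], [120.0, 17.9]]
top 0.04 121 [[101.5, -21.4], [107.4, -1.0], [114.8, 17.9]]
```

```bash
python3 -m handwheel '[[1,0.1,-0.02,0,0],[1,0.2,-0.04,0,0],[1,0.3,-0.06,0,0],[1,0.4,-0.08,0,0],[1,0.5,-0.1,0,0],[1,0.6,-0.12,0,0],[1,0.7,-0.14,0,0],[1,0.7,-0.14,0,0]]' >/dev/null;python3 kp.py;python3 -m handwheel '[[1,0.1,-0.02,0,0],[1,0.2,-0.04,0,0],[1,0.2,-0.04,0,0]]'>/dev/null;python3 kp.py
```

```text
K [23.   0.4] F [-4.34 -1.39] [-4.53 -0.48  0.31]
K [25.1  0.5] F [-4.26 -0.44] [-4.26  0.44  1.49]
```

```bash
python3 -m handwheel '[[1,0.05,-0.01,0,0],[1,0.1,-0.02,0,0],[1,0.1,-0.02,0,0]]'>/dev/null;python3 kp.py
```

```text
K [26.5  0.7] F [-2.74  0.82] [-2.51  1.36  0.51]
```

```bash
for i in 1; do python3 -m handwheel '[[1,0.05,-0.01,0,0],[1,0.1,-0.02,0,0],[1,0.1,-0.02,0,0]]'>/dev/null;python3 kp.py; done; python3 -m handwheel '[[1,0.05,-0.01,0,0],[1,0.1,-0.02,0,0],[1,0.1,-0.02,0,0]]'>/dev/null;python3 kp.py
```

```text
K [27.3  0.6] F [-3.67  0.46] [-3.5   1.2   0.59]
K [28.5  0.5] F [-1.39 -0.02] [-1.37  0.27  0.09]
```

```bash
python3 -m handwheel '[[1,0.05,-0.01,0,0],[1,0.1,-0.02,0,0],[1,0.1,-0.02,0,0]]'>/dev/null;python3 kp.py
```

```text
K [29.3  0.5] F [-2.97 -0.03] [-2.91  0.57  0.38]
```

```bash
python3 -m handwheel '[[1,0.05,-0.01,0,0],[1,0.1,-0.02,0,0],[1,0.1,-0.02,0,0]]'>/dev/null;python3 kp.py
```

```text
K [30.3  0.6] F [-2.96 -0.28] [-2.95  0.33 -0.21]
```

```bash
python3 -m handwheel '[[1,0.05,-0.01,0,0],[1,0.1,-0.02,0,0],[1,0.1,-0.02,0,0]]'>/dev/null;python3 kp.py
```

```text
K [31.4  0.6] F [-3.35  0.99] [-3.07  1.65  1.28]
```

```bash
python3 -m handwheel '[[1,0.05,-0.01,0,0],[1,0.1,-0.02,0,0],[1,0.1,-0.02,0,0]]'>/dev/null;python3 kp.py
```

```text
K [32.4  0.6] F [-3.01 -0.8 ] [-3.11 -0.17  1.24]
```

```bash
cat >> kp.py <<'E'
if __name__=='__main__': raise SystemExit(int((R@s['contact_force'][:2])[0]<-6))
E
python3 -m handwheel '[[1,0.05,-0.01,0,0],[1,0.1,-0.02,0,0],[1,0.1,-0.02,0,0]]'>/dev/null;python3 kp.py && python3 -m handwheel '[[1,0.05,-0.01,0,0],[1,0.1,-0.02,0,0],[1,0.1,-0.02,0,0]]'>/dev/null && python3 kp.py && python3 -m handwheel '[[1,0.05,-0.01,0,0],[1,0.1,-0.02,0,0],[1,0.1,-0.02,0,0]]'>/dev/null && python3 kp.py && python3 -m handwheel '[[1,0.05,-0.01,0,0],[1,0.1,-0.02,0,0],[1,0.1,-0.02,0,0]]'>/dev/null && python3 kp.py && python3 -m handwheel '[[1,0.05,-0.01,0,0],[1,0.1,-0.02,0,0],[1,0.1,-0.02,0,0]]'>/dev/null && python3 kp.py
```

```text
K [33.4  0.6] F [-1.58  1.82] [-1.17  2.11  1.34]
K [34.4  0.6] F [-1.66 -0.12] [-1.65  0.22  0.59]
K [35.4  0.6] F [-3.08  0.15] [-2.98  0.77  0.78]
K [36.4  0.6] F [-3.05 -0.08] [-3.    0.54  1.14]
K [37.3  0.6] F [-3.38  0.28] [-3.25  0.97  1.33]
```

```bash
python3 -m handwheel '[[1,0.05,-0.01,0,0],[1,0.1,-0.02,0,0],[1,0.1,-0.02,0,0]]'>/dev/null;python3 kp.py && python3 -m handwheel '[[1,0.05,-0.01,0,0],[1,0.1,-0.02,0,0],[1,0.1,-0.02,0,0]]'>/dev/null && python3 kp.py && python3 -m handwheel '[[1,0.05,-0.01,0,0],[1,0.1,-0.02,0,0],[1,0.1,-0.02,0,0]]'>/dev/null && python3 kp.py && python3 -m handwheel '[[1,0.05,-0.01,0,0],[1,0.1,-0.02,0,0],[1,0.1,-0.02,0,0]]'>/dev/null && python3 kp.py && python3 -m handwheel '[[1,0.05,-0.01,0,0],[1,0.1,-0.02,0,0],[1,0.1,-0.02,0,0]]'>/dev/null && python3 kp.py&& python3 -m handwheel '[[1,0.05,-0.01,0,0],[1,0.1,-0.02,0,0],[1,0.1,-0.02,0,0]]'>/dev/null && python3 kp.py&& python3 -m handwheel '[[1,0.05,-0.01,0,0],[1,0.1,-0.02,0,0],[1,0.1,-0.02,0,0]]'>/dev/null && python3 kp.py
```

```text
K [37.7  0.5] F [-5.67 -0.07] [-5.57  1.1   3.84]
K [37.9  0.4] F [-9.12  0.03] [-8.92  1.9   5.85]
```

```bash
python3 -m handwheel '[[1,0.05,-0.01,0,0],[1,0.08,-0.02,0,0],[1,0.08,-0.02,0,0]]'>/dev/null;python3 kp.py; python3 -m handwheel '[[1,0,0,0,0]]'>/dev/null;python3 kp.py
```

```text
K [38.1  0.4] F [-10.62   2.47] [-9.89  4.59  8.33]
K [38.   0.3] F [-9.87  1.2 ] [-9.42  3.19  6.82]
```

```bash
python3 -m handwheel '[[1,0.06,-0.01,0,0],[1,0.06,-0.01,0,0],[1,0.06,-0.01,0,0]]'>/dev/null;python3 kp.py; python3 -m handwheel '[[1,0,0,0,0],[1,0,0,0,0]]'>/dev/null;python3 kp.py; python3 -m handwheel '[[1,0,0,0,0],[1,0,0,0,0]]';python3 kp.py
```

```text
K [38.2  0.3] F [-12.31   1.93] [-11.65   4.41   9.  ]
K [38.2  0.2] F [-12.91   2.11] [-12.21   4.71   8.21]
time_s: 23.82
tcp_pos: [0.6275, -0.1041, 0.017]
eef_rot: [179.7, -0.0, -101.8]
contact_force: [-10.3, 4.1, 8.3]
gripper_width: 0.0004
gripper_force: 7.1
K [38.2  0.3] F [-10.9   1.9] [-10.28   4.09   8.34]
```

```bash
python3 -m handwheel '[[1,0.03,0,0,0],[1,0.05,-0.01,0,0],[1,0.05,-0.01,0,0]]'>/dev/null;python3 kp.py; python3 -m handwheel '[[1,0,0,0,0],[1,0,0,0,0]]'>/dev/null;python3 kp.py; python3 -m handwheel '[[1,0,0,0,0],[1,0,0,0,0],[1,0,0,0,0]]'>/dev/null;python3 kp.py
```

```text
K [38.3  0.2] F [-12.9    1.98] [-12.22   4.58   9.78]
K [38.3  0.3] F [-13.55   1.35] [-12.99   4.09   9.74]
K [38.3  0.3] F [-13.68   1.34] [-13.12   4.1    9.38]
```

```bash
python3 -m handwheel '[[1,-0.2,0.04,0,0],[1,-0.4,0.08,0,0],[1,-0.6,0.12,0,0],[1,-0.6,0.12,0,0]]'>/dev/null;python3 kp.py; python3 -m handwheel '[[1,0,0,1,0],[1,0,0,2,0],[1,0,0,3,0],[1,0,0,3,0]]'>/dev/null;python3 kp.py
```

```text
K [37.4  0.6] F [ 5.24 -3.99] [ 4.31 -4.97 -3.6 ]
K [36.4  1. ] F [-0.05  0.1 ] [-0.03  0.11 -0.19]
```

```bash
python3 -m handwheel '[[1,0,0,3,0],[1,0,0,7,0],[1,0,0,12,0],[1,-5,5,14,0],[1,-8,10,14,0],[1,-8,16,14,0],[1,-8,20,14,0],[1,-8,20,14,0]]'
python3 - <<'E'
from h import *
im,d=imaging.capture('top'); a=im.copy(); im,d=imaging.capture('scene')
save(np.hstack([cv2.resize(a[90:240,250:400],(400,400),interpolation=2),cv2.resize(im[200:350,220:370],(400,400),interpolation=2)]),'p3.png')
E
```

```text
time_s: 26.82
tcp_pos: [0.5447, 0.0997, 0.1876]
eef_rot: [-179.9, 0.1, -101.5]
contact_force: [-0.1, 0.4, 0.5]
gripper_width: 0.0002
gripper_force: 0.0
```

View pics/p3.png

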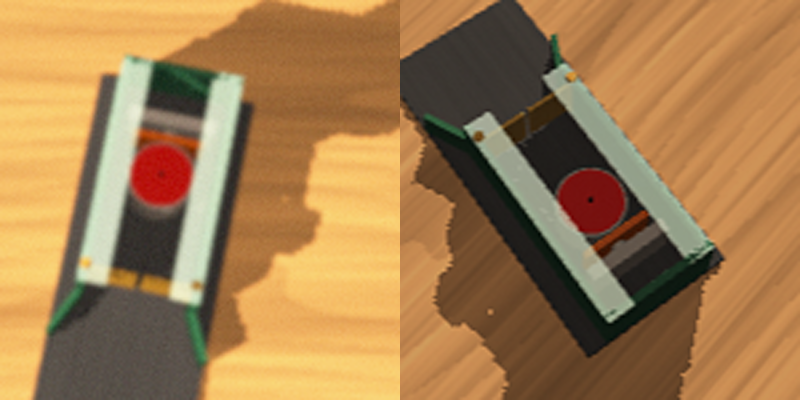

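The tin is upright at (591,200), against the orange pad, and both flaps are shut (gold line at row ~280 in top). I hand it in.

```bash
python3 -c "
from plant import r; print(r.close_job())"
```

```text
the job is handed in; nothing more can be done
None
```

The job is handed in: the tin stands upright in the keeper against the orange stop with both flaps shut, after a hold of over half a second at a measured 12–14 N (about 10 N estimated on the stop, the rest flap drag), with no reading above 14 N and the other candles and ornament not approached.

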